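# Make up the urine kit and the needle-biopsy kit

### The arm

A 6-joint arm with a two-finger parallel gripper is mounted at the origin on the work surface. World frame = base frame: x ahead of the robot, y to its left, z up, the work surface at z = 0. Lengths are in m, angles in rad, forces in N, time in s.
With the tool pointing down it reaches from about 0.35 to 0.975 m from the base axis. Payload 4.9 kg.
Tool frame: the origin (TCP) lies between the finger pads; the fingertips stand 22 mm ahead of it and the grasp point (between the pads) lies 3 mm ahead of it; z points along the fingers, y is the line along which they close (so a half turn about z gives the same grasp; the last joint's range is limited). The gripper opens to 85 mm and grips with 20 to 120 N. Pads are 22 mm wide; open, the fingers measure 114 mm over their backs; the gripper's body (76 mm by 85 mm) begins 54 mm behind the grasp point. The pads swing forward as they close: fully open they stand 13 mm farther back than shut.
Start: joints at [-1.353, 0.053, 1.613, -0, 1.476, -0.119], TCP at [0.207, -0.59, 0.214] pointing down, gripper open.
Joint ranges: [-3.01, 3.01], [-1.01, 2.22], [0.06, 2.58], [-1.02, 4.17], [0.09, 2.62], [-3.14, 3.14]. Speed limits (rad/s): [2.57, 2.57, 3.14, 3.14, 3.14, 3.14].

### API

Orientations are given as a unit quaternion [w, x, y, z].
In Python, from plant import state, grab_frame, get_calibration, job_done, recognise, regions_of gives the robot as it stands.
- The arm moves only by the tool apply_moves, never from a script. Its argument "targets" is a list of rows, each an object with "translation": the shift along the tool's x, y, z normalised to -1 to 1, where 1 is 100 mm, a list of three; "twist": the turn about the tool's z normalised to -1 to 1, where 1 is 0.1 rad; "hand": the opening, from 0 (shut) to 1 (fully open). A call has 1 to 8 rows; each row shifts and turns the commanded pose from where the row before left it, along the tool's axes as they then stand; what a row does not reach is not made up. A row lasts 1/10 s, in which the tool goes at most 50 mm and 8.59 degrees, less where a joint would pass 70% of its speed; a pose out of reach is approached as far as the arm can. A call with a number of a shift or a turn outside -1 to 1 is refused whole. A call with a gripper value outside its range is refused whole. The fingers move at their own pace and stop on an object; the grip force is fixed at half the most. Time passes only in rows, so rows that do not move let the fingers close. It gives the time, the measured TCP pose, the force, the opening and the grip force at its end, in the units of the state.
- state(): the state, without advancing time (a new reading comes with each control period).
- grab_frame(name): name is "side" or "top"; returns the picture (400x640x3 uint8, red, green, blue); there is no depth.
- get_calibration(name): a dict with "camera_matrix" (3x3 intrinsics, pixels), "D" ([k1, k2, p1, p2, k3] as OpenCV has them; the pictures are not rectified), "pose" (4x4, takes a point from camera to world coordinates). Camera axes: x right, y up, looking along -z (the intrinsics and any distortion apply to the point x, -y, -z); pixel columns grow to the right and rows downward; lengths in m; the calibration is good to about 2 mm. A picture is of the moment at which its call begins. get_calibration takes no time and is no camera call.
- job_done(): hands the job in; it is judged then, once.
Trained networks look in the newest picture that a camera, given by its name, has taken for a name from the list of things; names that differ only in an ending like _2 or _b are one class to them, and where a whole thing is asked for, a point or a joint stands for the part that bears it (a point fixed in the world has none). Each returns a list of dicts, best first, with "score" (0 to 1); they miss things now and then, are a little off and sometimes report something else, mostly with a low value. They report only what shows in the picture. A call takes as long as a camera call. They do not tell look-alikes from the thing itself.
- recognise(camera, query): "point" ([x, y, z] in m, in world coordinates, good to about 4 mm: the middle of the surface that is visible of it).
- regions_of(camera, query): "pixels" (400x640 bool, what is visible of it).
The state is a dict: "time": time; "joint_pos": joint angles; "joint_vel": joint speeds; "joint_efforts": joint torques, N m; "tool_pos": TCP position; "tool_rot": TCP orientation; "contact_force": force on the tool from outside, world axes, zero at the start; "ft_torque": the same for the moment, N m; "gripper_width": opening from 0.0 (shut) to 1.0 (fully open); "grasp_force": force on a finger pad.
Only numpy, scipy, OpenCV 4.12 (cv2) and the standard library are available. Lean on these libraries where they do the work, as an engineer would, in place of code of your own. Each camera call takes 0.05 s, during which the arm holds its last target. There are 200 camera calls.

### The job

Make up two specimen kits from the stock in the middle of the bench: for the urine kit stand the large jar in the wide compartment of the two-compartment tray and the slim tube in its narrow one; for the needle-biopsy kit lay the slide box flat in the long compartment of the three-compartment tray, and stand the small jar in the larger and the brown dropper bottle in the smaller of its other two compartments. Set each thing down gently, not dropped, right side up and resting fully on the compartment's floor. Leave the trays about where they are, and do not disturb the petri dish or the hand sanitiser.

Things in the scene. Friction and masses are not known exactly. Their poses are not given: they have to be found in the camera images.
- jar_large: Large specimen jar, frosted plastic with a white ribbed screw cap: 72 mm high, body 54 mm across, cap 58 mm across and 16 mm high (56 to 72 mm above the underside). Upright, z up; origin: centre of its underside. Starts in one of the six stock places mid-bench (two columns, three rows); grip it round the cap. About 60 g.
- jar_small: Small specimen jar of the same make: 50 mm high, body 36 mm across, cap 40 mm across and 14 mm high (36 to 50 mm above the underside). Upright, z up; origin: centre of its underside. Starts in one of the six stock places mid-bench (two columns, three rows); grip it round the cap. About 30 g.
- tube: Slim flat-footed specimen tube, frosted with a white ribbed screw cap, tallest and slimmest of the stock: 92 mm high, body 27 mm across, cap 30 mm across and 16 mm high (76 to 92 mm above the underside). Upright, z up; origin: centre of its underside. Starts in one of the six stock places mid-bench (two columns, three rows); grip it round the cap. About 30 g.
- dropper: Brown dropper bottle with a paper band, black collar and pointed spout: 80 mm high; the body is a cylinder 32 mm across up to 50 mm above the underside, the collar 21 mm across. Upright, z up; origin: centre of its underside. Starts in one of the six stock places mid-bench; grip it round the body. About 50 g.
- slide_box: Slide box (mailer for microscope slides): flat closed plastic case 84 mm long (its x), 34 mm wide (its y), 25 mm high, white snap lid over its +x end. Lies flat, z up; origin: centre of its underside. Starts in one of the six stock places mid-bench at any heading; grip it across the 34 mm width. About 50 g.
- petri: Agar plate: a shut petri dish 60 mm across and 15 mm high, straw-coloured, in one of the six stock places mid-bench. It belongs to neither kit and stays where it is. Origin: centre of its underside.
- tray_two: Blue-grey tray, two compartments, loose (350 g), left or right of the stock. Outside 153 (x) by 96 mm (y); walls 3 mm thick, tops 16 mm above the bench, floor 3 mm thick. Origin: centre of underside, z up. Wide compartment (86 x 90 mm): x -73.5 to 12.5 mm, centre (-30.5, 0); narrow one (58 x 90 mm): x 15.5 to 73.5 mm, centre (44.5, 0).
- tray_three: Blue-grey tray, three compartments, loose (350 g), on the stock's other side. Outside 139 (x) by 157 mm (y); walls 3 mm thick, tops 16 mm above the bench, floor 3 mm thick. Origin: centre of underside. Long compartment 133 x 76 mm along x, centre (0, 37.5). Beside it, y -75.5 to -3.5 mm: larger one 76 x 72 mm, centre (-28.5, -39.5); smaller 54 x 72 mm, centre (39.5, -39.5).
- sanitiser: Pump bottle of pink hand sanitiser, 66 mm across and 186 mm high, standing beyond the left-hand tray, clear of the stock. Not part of the job. Origin: centre of its underside.
Things that resemble listed ones, but are neither listed nor needed, are in the scene too. What is shaped like the dropper but blue is not meant.

How it is judged:
At the end, for the whole second after the job is handed in: Each of the five things is released and at rest in its own compartment as the goal names it, right side up within 7 degrees, wholly inside, with its underside on the compartment's floor (within 3 mm) (x of jar_large in the frame of tray_two between -0.052 and -0.009 m and y of jar_large in the frame of tray_two between -0.022 and 0.022 m and z of jar_large in the frame of tray_two between 0 and 0.006 m and angle between each of jar_large, tube, slide_box, jar_small, dropper's own z axis and vertical below 0.12 rad and linear speed of each of jar_large, tube, slide_box, jar_small, dropper below 0.03 m/s and angular speed of each of jar_large, tube, slide_box, jar_small, dropper below 0.6 rad/s and x of tube in the frame of tray_two between 0.024 and 0.065 m and y of tube in the frame of tray_two between -0.036 and 0.036 m and z of tube in the frame of tray_two between 0 and 0.006 m and x of slide_box in the frame of tray_three between -0.03 and 0.03 m and y of slide_box in the frame of tray_three between 0.012 and 0.064 m and z of slide_box in the frame of tray_three between 0 and 0.006 m and x of jar_small in the frame of tray_three between -0.053 and -0.004 m and y of jar_small in the frame of tray_three between -0.062 and -0.017 m and z of jar_small in the frame of tray_three between 0 and 0.006 m and x of dropper in the frame of tray_three between 0.024 and 0.055 m and y of dropper in the frame of tray_three between -0.064 and -0.015 m and z of dropper in the frame of tray_three between 0 and 0.006 m); the robot touches nothing.
It fails at once if a kit thing is dropped or thrown (faster than 0.7 m/s with no finger on it, as after a fall of 25 mm) ((contact force between the fingers and jar_large below 0.05 N and linear speed of jar_large above 0.7 m/s) or (contact force between the fingers and tube below 0.05 N and linear speed of tube above 0.7 m/s) or (contact force between the fingers and slide_box below 0.05 N and linear speed of slide_box above 0.7 m/s) or (contact force between the fingers and jar_small below 0.05 N and linear speed of jar_small above 0.7 m/s) or (contact force between the fingers and dropper below 0.05 N and linear speed of dropper above 0.7 m/s)).
It fails at once if the petri dish or the sanitiser is moved more than 30 mm (distance of any of petri, sanitiser from where it was at the start of the episode above 0.03 m).
It fails at once if a tray is shoved more than 50 mm or tipped up (distance of any of tray_two, tray_three from where it was at the start of the episode above 0.05 m or angle between any of tray_two, tray_three's own z axis and vertical above 0.25 rad).
It also fails if it takes over 128 s, if anything falls off the work surface, if the arm or the gripper's body presses on something with over 40 N, if the wrist force passes 120 N, or if a joint passes its speed limit or range.

## Working session

There is one attempt and no reset: what is moved stays moved. The work goes in short steps, Python scripts to look and compute and a tool call to move; the robot and the scene stay as the last step left them, time stands still between calls to the robot, and variables do not carry over. Pictures are saved under pics/ and viewed, at most 14 in all, crops included, and the job is handed in when it is done.

Besides the shell and the picture viewer there is one more tool, called after "Call:" as name([rows], argument=value, ...), one row to a line, values as JSON. apply_moves: Moves the arm, as the interface text tells. Its arguments: {"type":"object","properties":{"targets":{"type":"array"}},"required":["targets"]}

```bash
mkdir -p pics; cat > h.py <<'E'
import numpy as np, cv2
from plant import *
def snap(cam,name):
    f=grab_frame(cam); cv2.imwrite('pics/'+name,f[:,:,::-1]); return f
def ray(cam,uv,z):
    c=get_calibration(cam);K=np.array(c['camera_matrix'],float);D=np.array(c['D'],float);P=np.array(c['pose'])
    n=cv2.undistortPoints(np.array(uv,float).reshape(-1,1,2),K,D).reshape(-1,2)
    d=np.c_[n[:,0],-n[:,1],-np.ones(len(n))]@P[:3,:3].T
    o=P[:3,3]; return o+d*((z-o[2])/d[:,2])[:,None]
E
python3 - <<'E'
from h import *
snap('top','t0.png'); snap('side','s0.png')
for c in('top','side'):
    P=np.array(get_calibration(c)['pose']);print(c,P[:3,3].round(3),(-P[:3,2]).round(2))
for q in ['jar_large','jar_small','tube','dropper','slide_box','petri','tray_two','tray_three','sanitiser']:
    for c in ('top',):
        for r in recognise(c,q)[:3]: print(q,c,round(r['score'],2),np.round(r['point'],3))
s=state();print(s['time'],s['tool_pos'],s['tool_rot'],s['gripper_width'])
E
```

```text
top [0.527 0.002 1.293] [ 0.04  0.   -1.  ]
side [0.284 0.688 0.976] [ 0.26 -0.58 -0.78]
jar_large top 0.66 [0.567 0.082 0.075]
jar_small top 0.51 [ 0.447 -0.066  0.05 ]
jar_small top 0.5 [0.45  0.08  0.024]
tube top 0.56 [ 0.672 -0.07   0.09 ]
dropper top 0.5 [0.672 0.071 0.056]
dropper top 0.43 [0.743 0.06  0.052]
slide_box top 0.9 [0.446 0.076 0.027]
petri top 0.89 [ 0.555 -0.07   0.01 ]
tray_two top 0.57 [ 0.513 -0.324 -0.001]
tray_two top 0.54 [ 0.555 -0.068  0.014]
tray_three top 0.96 [0.468 0.318 0.004]
sanitiser top 0.77 [0.708 0.208 0.128]
sanitiser top 0.38 [0.674 0.071 0.053]
0.55 [ 0.20654887 -0.58989978  0.21394826] [5.71321021e-05 9.85850904e-01 1.67624554e-01 8.39304436e-06] 1.001152854837567
```

View pics/t0.png

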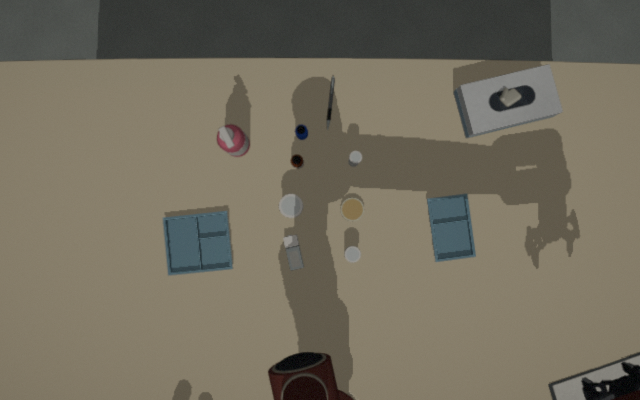

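View pics/s0.png

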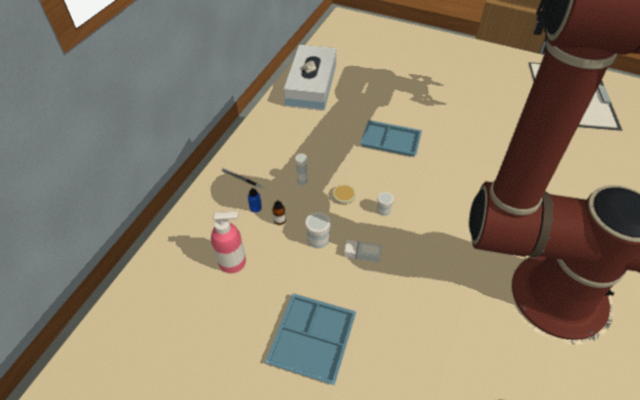

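```bash
python3 - <<'E'
from h import *
f=grab_frame('top')
for q,z in [('tray_two',.014),('tray_three',.014),('slide_box',.025),('jar_large',.072),('jar_small',.05),('tube',.092),('dropper',.055),('petri',.015),('sanitiser',.15)]:
    for r in regions_of('top',q)[:2]:
        if r['score']<.35: continue
        m=r['pixels'].astype(np.uint8)
        n=int(m.sum())
        v,u=np.nonzero(m)
        cs=cv2.boxPoints(cv2.minAreaRect(np.c_[u,v].astype(np.float32)))
        W=ray('top',cs,z)[:,:2]
        print(q,round(r['score'],2),n,'c',W.mean(0).round(3),'cen',ray('top',[[u.mean(),v.mean()]],z)[0,:2].round(3),'e',np.linalg.norm(W[1]-W[0]).round(3),np.linalg.norm(W[2]-W[1]).round(3),'ang',np.degrees(np.arctan2(*(W[1]-W[0])[::-1])).round(1),np.degrees(np.arctan2(*(W[2]-W[1])[::-1])).round(1), 'bb',u.min(),u.max(),v.min(),v.max())
cr=f[110:290,215:375]
cv2.imwrite('pics/c.png',cv2.resize(cr,None,fx=3.3,fy=3.3,interpolation=cv2.INTER_CUBIC)[:,:,::-1])
s=np.hstack([f[195:285,150:245],f[180:270,410:505]])
cv2.imwrite('pics/d.png',cv2.resize(s,None,fx=4,fy=4,interpolation=cv2.INTER_CUBIC)[:,:,::-1])
E
```

```text
tray_two 0.57 2719 c [ 0.511 -0.322] cen [ 0.511 -0.322] e 0.108 0.167 ang -82.0 -172.4 bb 426 475 193 261
tray_three 0.82 3898 c [0.468 0.318] cen [0.468 0.318] e 0.172 0.152 ang -83.9 -173.5 bb 161 232 210 275
slide_box 0.77 474 c [0.449 0.075] cen [0.448 0.075] e 0.036 0.085 ang -77.8 -167.7 bb 284 302 235 269
jar_large 0.66 462 c [0.562 0.08 ] cen [0.562 0.08 ] e 0.055 0.055 ang -89.7 -179.6 bb 279 302 194 217
jar_small 0.67 466 c [0.565 0.079] cen [0.564 0.08 ] e 0.057 0.059 ang -44.6 -134.7 bb 279 303 193 217
jar_small 0.63 232 c [ 0.447 -0.07 ] cen [ 0.446 -0.07 ] e 0.039 0.041 ang -89.7 -179.8 bb 344 360 245 262
tube 0.67 197 c [ 0.674 -0.074] cen [ 0.675 -0.073] e 0.033 0.036 ang -89.7 -180.0 bb 348 362 151 166
dropper 0.44 186 c [0.746 0.058] cen [0.745 0.057] e 0.032 0.04 ang -89.8 -179.6 bb 294 307 123 139
petri 0.82 437 c [ 0.557 -0.07 ] cen [ 0.557 -0.07 ] e 0.057 0.057 ang -44.7 -134.8 bb 340 363 197 220
sanitiser 0.74 806 c [0.708 0.205] cen [0.708 0.206] e 0.063 0.08 ang -44.3 -134.7 bb 217 250 124 156
```

View pics/c.png

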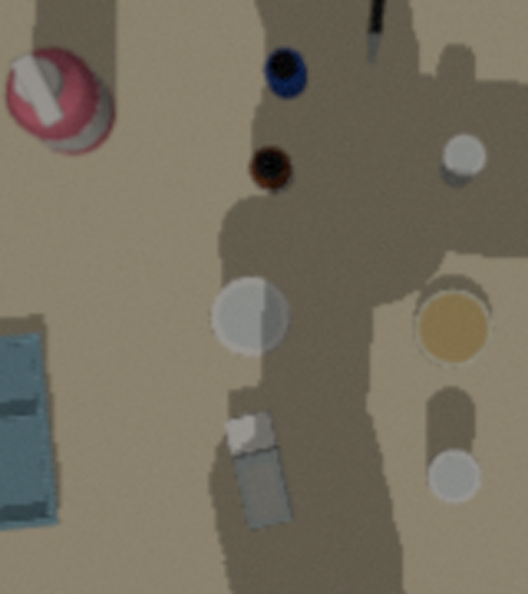

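View pics/d.png

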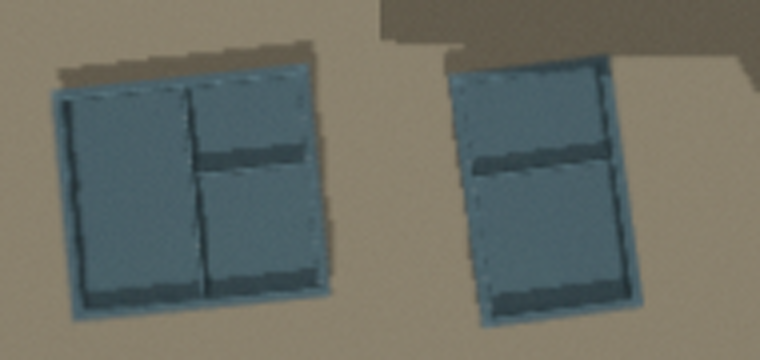

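```bash
python3 - <<'E'
from h import *
for n,x,y,z in [('tube',464,156,.092),('drop',271,167,.06),('dropspout',269,160,.075),('jl',250,316,.072),('js',454,475.5,.05),('box',258.5,470.5,.025)]:
    print(n,ray('top',[[215+x/3.3-.35,110+y/3.3-.35]],z)[0].round(4))
E
```

```text
tube [ 0.6778 -0.0745  0.092 ]
drop [0.6729 0.066  0.06  ]
dropspout [0.6762 0.0667 0.075 ]
jl [0.5624 0.0798 0.072 ]
js [ 0.446  -0.0703  0.05  ]
box [0.4473 0.0755 0.025 ]
```

Call:
apply_moves([
  {"translation": [0, 0, 0], "twist": 0.85, "hand": 1},
  {"translation": [0, 0, 0], "twist": 0.85, "hand": 1},
  {"translation": [0, 0, 0], "twist": 0.85, "hand": 1},
  {"translation": [0, 0, 0], "twist": 0.82, "hand": 1},
])

```text
time: 1.45
tool_pos: [0.2065, -0.5899, 0.2139]
tool_rot: [-0.0, 1.0, -0.002, 0.0]
contact_force: [-0.0, -0.7, 0.6]
gripper_width: 1.002
grasp_force: 0.0
```

Call:
apply_moves([
  {"translation": [0.294, -0.3225, 0], "twist": 0, "hand": 1},
  {"translation": [0.294, -0.3225, 0], "twist": 0, "hand": 1},
  {"translation": [0.294, -0.3225, 0], "twist": 0, "hand": 1},
  {"translation": [0.294, -0.3225, 0], "twist": 0, "hand": 1},
  {"translation": [0.294, -0.3225, 0], "twist": 0, "hand": 1},
  {"translation": [0.294, -0.3225, 0], "twist": 0, "hand": 1},
  {"translation": [0.294, -0.3225, 0], "twist": 0, "hand": 1},
  {"translation": [0.294, -0.3225, 0], "twist": 0, "hand": 1},
])

```text
time: 2.25
tool_pos: [0.4428, -0.3305, 0.2142]
tool_rot: [0.0, 1.0, -0.0, 0.0]
contact_force: [1.0, -0.1, 0.1]
gripper_width: 0.999
grasp_force: 0.0
```

Call:
apply_moves([
  {"translation": [0.294, -0.3225, 0], "twist": 0, "hand": 1},
  {"translation": [0.294, -0.3225, 0], "twist": 0, "hand": 1},
  {"translation": [0.294, -0.3225, 0], "twist": 0, "hand": 1},
  {"translation": [0.294, -0.3225, 0], "twist": 0, "hand": 1},
  {"translation": [0.294, -0.3225, 0], "twist": 0, "hand": 1},
  {"translation": [0.294, -0.3225, 0], "twist": 0, "hand": 1},
  {"translation": [0.294, -0.3225, 0], "twist": 0, "hand": 1},
  {"translation": [0.294, -0.3225, 0], "twist": 0, "hand": 1},
])

```text
time: 3.05
tool_pos: [0.6781, -0.0724, 0.214]
tool_rot: [0.0, 1.0, -0.0, 0.0]
contact_force: [0.2, -0.6, -0.4]
gripper_width: 1.002
grasp_force: 0.0
```

Call:
apply_moves([
  {"translation": [0, 0, 0], "twist": 0, "hand": 1},
  {"translation": [0, 0, 0], "twist": 0, "hand": 1},
])

```text
time: 3.25
tool_pos: [0.6773, -0.0731, 0.2134]
tool_rot: [0.0, 1.0, 0.001, -0.0]
contact_force: [-0.2, -0.6, 0.2]
gripper_width: 1.002
grasp_force: 0.0
```

Call:
apply_moves([
  {"translation": [0, 0, 0.4], "twist": 0, "hand": 1},
  {"translation": [0, 0, 0.4], "twist": 0, "hand": 1},
  {"translation": [0, 0, 0.3], "twist": 0, "hand": 1},
  {"translation": [0, 0, 0.15], "twist": 0, "hand": 1},
  {"translation": [0, 0, 0], "twist": 0, "hand": 0},
  {"translation": [0, 0, 0], "twist": 0, "hand": 0},
  {"translation": [0, 0, 0], "twist": 0, "hand": 0},
  {"translation": [0, 0, 0], "twist": 0, "hand": 0},
])

```text
time: 4.05
tool_pos: [0.6785, -0.0744, 0.0915]
tool_rot: [0.0, 1.0, -0.0, 0.002]
contact_force: [0.1, 0.4, 0.4]
gripper_width: 0.33
grasp_force: 0.0
```

Call:
apply_moves([
  {"translation": [0, 0, 0], "twist": 0, "hand": 0},
  {"translation": [0, 0, 0], "twist": 0, "hand": 0},
  {"translation": [0, 0, 0], "twist": 0, "hand": 0},
  {"translation": [0, 0, 0], "twist": 0, "hand": 0},
])

```text
time: 4.45
tool_pos: [0.677, -0.0739, 0.0889]
tool_rot: [-0.0, 1.0, -0.0, -0.0]
contact_force: [0.2, 0.2, 0.1]
gripper_width: -0.003
grasp_force: 0.0
```

```bash
python3 - <<'E'
from h import *
f=snap('side','s1.png')
cv2.imwrite('pics/s1c.png',cv2.resize(f[100:300,200:450],None,fx=3,fy=3,interpolation=cv2.INTER_CUBIC)[:,:,::-1])
E
```

```text
(no output)
```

View pics/s1c.png

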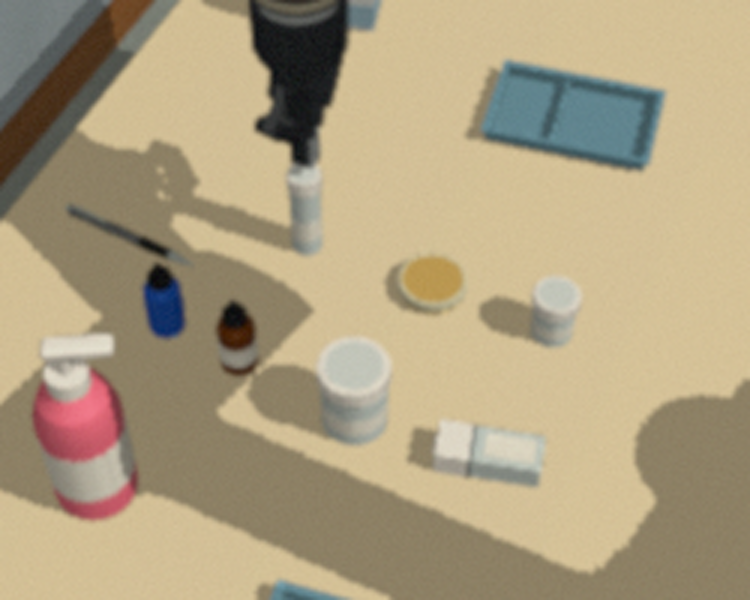

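```bash
python3 - <<'E'
from h import *
print(ray('side',[[200+304/3-.33,100+176/3-.33]],.092), ray('side',[[200+306/3-.33,100+243/3-.33]],.003))
c=get_calibration('side');P=np.array(c['pose'])
def proj(p):
    q=P[:3,:3].T@(np.array(p)-P[:3,3]); r=cv2.projectPoints(np.array([[q[0],-q[1],-q[2]]]),np.zeros(3),np.zeros(3),np.array(c['camera_matrix']),np.array(c['D']))[0].ravel(); return ((r-[200,100])*3).round()
for p in [(.677,-.074,.067),(.677,-.074,.092),(.677,-.074,.0),(.677,-.074,.11)]: print(p,proj(p))
E
```

```text
[[ 0.67675757 -0.0691886   0.092     ]] [[ 0.67878277 -0.07105124  0.003     ]]
(0.677, -0.074, 0.067) [306. 191.]
(0.677, -0.074, 0.092) [305. 171.]
(0.677, -0.074, 0.0) [308. 243.]
(0.677, -0.074, 0.11) [305. 156.]
```

```bash
python3 - <<'E'
from h import *
f=grab_frame('side'); g=grab_frame('top')
a=cv2.resize(f[85:195,270:340],None,fx=5,fy=5,interpolation=cv2.INTER_CUBIC)
b=cv2.resize(g[120:200,320:400],(400,400),interpolation=cv2.INTER_CUBIC)
b=cv2.copyMakeBorder(b,0,150,0,0,cv2.BORDER_CONSTANT)
cv2.imwrite('pics/e.png',np.hstack([a,b])[:,:,::-1]); s=state(); print(s['joint_pos'],s['tool_pos'],s['grasp_force'])
E
```

```text
[-2.17957847e-01  2.80475079e-01  1.57307370e+00  2.98549011e-05
  1.28828628e+00  1.35298668e+00] [ 0.67697287 -0.07392658  0.08877614] 0.0
```

View pics/e.png

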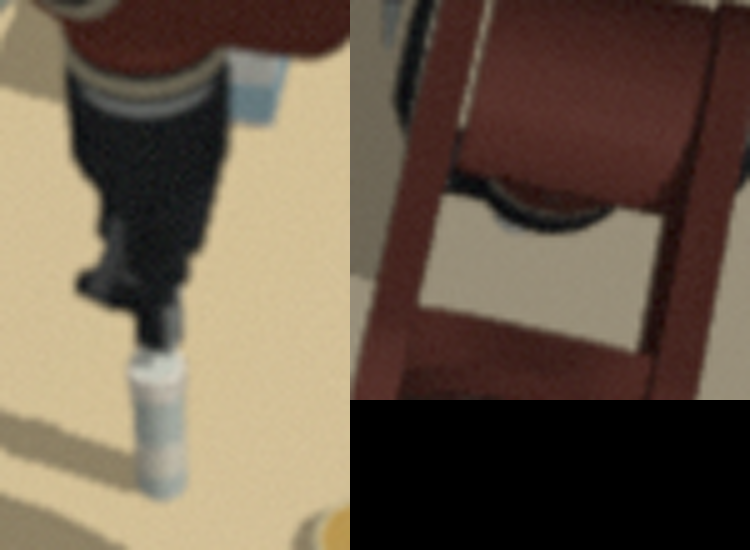

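Call:
apply_moves([
  {"translation": [0, 0, -0.2], "twist": 0, "hand": 1},
  {"translation": [0, 0, 0], "twist": 0, "hand": 1},
  {"translation": [0, 0, 0], "twist": 0, "hand": 1},
  {"translation": [0, 0, 0], "twist": 0, "hand": 1},
  {"translation": [0, 0, 0], "twist": 0, "hand": 1},
  {"translation": [0, 0, 0], "twist": 0, "hand": 1},
  {"translation": [0, 0, 0], "twist": 0, "hand": 1},
  {"translation": [0, 0, 0.1], "twist": 0, "hand": 1},
])

```text
time: 5.4
tool_pos: [0.6782, -0.0742, 0.1003]
tool_rot: [0.0, 1.0, -0.0, 0.002]
contact_force: [1.0, -0.2, -0.2]
gripper_width: 0.999
grasp_force: 0.0
```

Call:
apply_moves([
  {"translation": [0, 0, 0.12], "twist": 0, "hand": 1},
  {"translation": [0, 0, 0.12], "twist": 0, "hand": 1},
  {"translation": [0, 0, 0.1], "twist": 0, "hand": 1},
  {"translation": [0, 0, 0], "twist": 0, "hand": 1},
])

```text
time: 5.8
tool_pos: [0.6751, -0.0736, 0.0616]
tool_rot: [-0.001, 1.0, -0.0, -0.002]
contact_force: [0.3, -0.4, -1.0]
gripper_width: 0.997
grasp_force: 0.0
```

```bash
python3 - <<'E'
from h import *
f=grab_frame('side')
cv2.imwrite('pics/e2.png',cv2.resize(f[75:195,255:345],None,fx=5,fy=5,interpolation=cv2.INTER_CUBIC)[:,:,::-1])
E
```

```text
(no output)
```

View pics/e2.png

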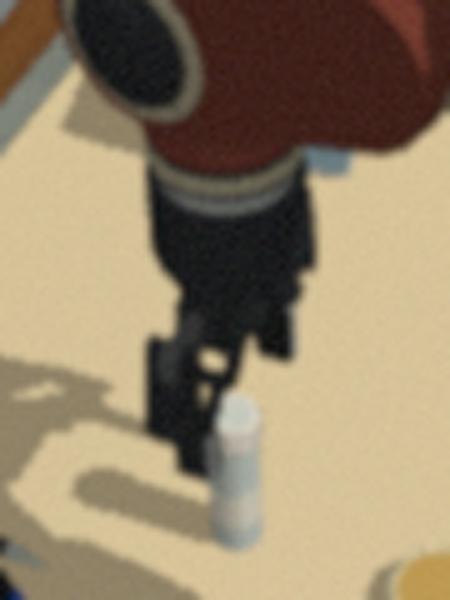

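```bash
python3 - <<'E'
from h import *
c=get_calibration('side');P=np.array(c['pose'])
def proj(p):
    q=P[:3,:3].T@(np.array(p)-P[:3,3]); r=cv2.projectPoints(np.array([[q[0],-q[1],-q[2]]]),np.zeros(3),np.zeros(3),np.array(c['camera_matrix']),np.array(c['D']))[0].ravel(); return ((r-[255,75])*5).round()
for x in(.666,.688):
  for y in (-.032,-.116):
    for z in (.04,.062,.113): print(x,y,z,proj((x,y,z)))
  print('tube',proj((.678,-.073,0)),proj((.678,-.073,.092)))
for p in [(195,475),(210,475),(292,360)]:
  for z in (.03,.05,.08): print(p,ray('side',[[255+p[0]/5,75+p[1]/5]],z)[0].round(3))
E
```

```text
0.666 -0.032 0.04 [221. 541.]
0.666 -0.032 0.062 [219. 512.]
0.666 -0.032 0.113 [216. 443.]
0.666 -0.116 0.04 [289. 432.]
0.666 -0.116 0.062 [288. 404.]
0.666 -0.116 0.113 [287. 334.]
tube [236. 530.] [231. 411.]
0.688 -0.032 0.04 [183. 528.]
0.688 -0.032 0.062 [181. 499.]
0.688 -0.032 0.113 [176. 430.]
0.688 -0.116 0.04 [252. 420.]
0.688 -0.116 0.062 [251. 392.]
0.688 -0.116 0.113 [248. 322.]
tube [236. 530.] [231. 411.]
(195, 475) [ 0.703 -0.076  0.03 ]
(195, 475) [ 0.694 -0.06   0.05 ]
(195, 475) [ 0.681 -0.035  0.08 ]
(210, 475) [ 0.695 -0.079  0.03 ]
(210, 475) [ 0.687 -0.063  0.05 ]
(210, 475) [ 0.674 -0.039  0.08 ]
(292, 360) [ 0.692 -0.176  0.03 ]
(292, 360) [ 0.683 -0.157  0.05 ]
(292, 360) [ 0.67 -0.13  0.08]
```

Call:
apply_moves([
  {"translation": [0, 0, 0.02], "twist": 0, "hand": 0},
  {"translation": [0, 0, 0], "twist": 0, "hand": 0},
  {"translation": [0, 0, 0], "twist": 0, "hand": 0},
  {"translation": [0, 0, 0], "twist": 0, "hand": 0},
  {"translation": [0, 0, 0], "twist": 0, "hand": 0},
  {"translation": [0, 0, 0], "twist": 0, "hand": 0},
  {"translation": [0, 0, 0], "twist": 0, "hand": 0},
])

```text
time: 6.55
tool_pos: [0.6777, -0.0741, 0.0638]
tool_rot: [0.0, 1.0, -0.0, 0.001]
contact_force: [0.2, -0.3, 3.9]
gripper_width: 0.313
grasp_force: 59.2
```

```bash
python3 - <<'E'
from h import *
f=grab_frame('side')
cv2.imwrite('pics/e3.png',cv2.resize(f[95:195,265:340],None,fx=6,fy=6,interpolation=cv2.INTER_CUBIC)[:,:,::-1])
s=state();print(s['tool_pos'],s['contact_force'],s['gripper_width'])
E
```

```text
[ 0.67770206 -0.0740845   0.06387909] [-1.02076846  1.37313871  5.01987071] 0.32010817890630516
```

View pics/e3.png

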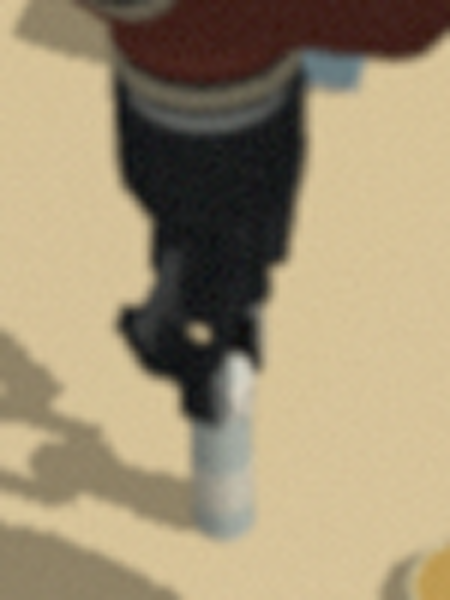

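Call:
apply_moves([
  {"translation": [0, 0, -0.1], "twist": 0, "hand": 0},
  {"translation": [0, 0, -0.2], "twist": 0, "hand": 0},
  {"translation": [0, 0, -0.3], "twist": 0, "hand": 0},
  {"translation": [0, 0, 0], "twist": 0, "hand": 0},
])

```text
time: 7.0
tool_pos: [0.6798, -0.0746, 0.1283]
tool_rot: [0.001, 1.0, -0.0, 0.004]
contact_force: [-0.0, -0.8, 0.6]
gripper_width: 0.32
grasp_force: 59.1
```

Call:
apply_moves([
  {"translation": [-0.1, 0.2, 0], "twist": 0, "hand": 0},
  {"translation": [-0.18, 0.35, 0], "twist": 0, "hand": 0},
  {"translation": [-0.18, 0.35, 0], "twist": 0, "hand": 0},
  {"translation": [-0.18, 0.35, 0], "twist": 0, "hand": 0},
  {"translation": [-0.18, 0.35, 0], "twist": 0, "hand": 0},
  {"translation": [-0.18, 0.35, 0], "twist": 0, "hand": 0},
  {"translation": [-0.16, 0.31, 0], "twist": 0, "hand": 0},
  {"translation": [-0.07, 0.16, 0], "twist": 0, "hand": 0},
])

```text
time: 7.8
tool_pos: [0.5521, -0.3179, 0.122]
tool_rot: [-0.0, 1.0, -0.001, -0.001]
contact_force: [0.7, 1.0, 0.3]
gripper_width: 0.319
grasp_force: 59.1
```

```bash
python3 - <<'E'
from h import *
f=grab_frame('side');s=state();print(s['tool_pos'],s['contact_force'],s['gripper_width'],s['grasp_force'])
cv2.imwrite('pics/e4.png',cv2.resize(f[50:170,330:450],None,fx=5,fy=5,interpolation=cv2.INTER_CUBIC)[:,:,::-1])
E
```

```text
[ 0.55177237 -0.31931753  0.12213342] [-0.87626968 -0.48460684 -0.68649006] 0.3170921657646541 59.138293862342834
```

View pics/e4.png

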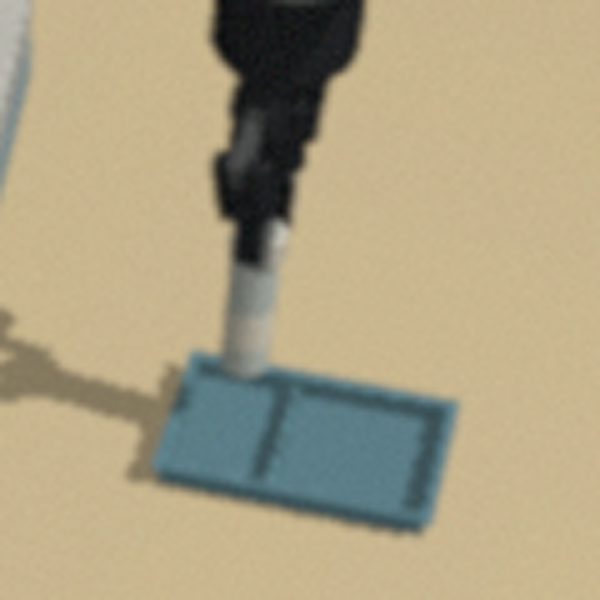

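```bash
python3 - <<'E'
from h import *
print(ray('side',[[378.8,123.5]],.058)[0].round(3))
E
```

```text
[ 0.55  -0.311  0.058]
```

Call:
apply_moves([
  {"translation": [0.03, -0.03, 0.2], "twist": 0, "hand": 0},
  {"translation": [0, 0, 0.18], "twist": 0, "hand": 0},
  {"translation": [0, 0, 0.1], "twist": 0, "hand": 0},
  {"translation": [0, 0, 0.04], "twist": 0, "hand": 0},
  {"translation": [0, 0, 0], "twist": 0, "hand": 0},
  {"translation": [0, 0, 0], "twist": 0, "hand": 0},
])

```text
time: 8.45
tool_pos: [0.5575, -0.3129, 0.0715]
tool_rot: [0.0, 1.0, 0.0, 0.0]
contact_force: [-0.1, -0.2, -0.2]
gripper_width: 0.314
grasp_force: 59.1
```

Call:
apply_moves([
  {"translation": [0, 0, 0.02], "twist": 0, "hand": 0},
  {"translation": [0, 0, 0.01], "twist": 0, "hand": 0},
  {"translation": [0, 0, 0], "twist": 0, "hand": 0},
])

```text
time: 8.75
tool_pos: [0.5571, -0.313, 0.0681]
tool_rot: [0.0, 1.0, -0.0, 0.0]
contact_force: [-0.0, -0.1, 0.1]
gripper_width: 0.323
grasp_force: 59.1
```

Call:
apply_moves([
  {"translation": [0, 0, 0.01], "twist": 0, "hand": 0},
  {"translation": [0, 0, 0.005], "twist": 0, "hand": 0},
  {"translation": [0, 0, 0], "twist": 0, "hand": 0},
])

```text
time: 9.05
tool_pos: [0.5573, -0.3131, 0.0669]
tool_rot: [0.0, 1.0, -0.0, 0.0]
contact_force: [-0.4, 1.0, 2.2]
gripper_width: 0.315
grasp_force: 59.3
```

Call:
apply_moves([
  {"translation": [0, 0, 0.01], "twist": 0, "hand": 0},
  {"translation": [0, 0, 0], "twist": 0, "hand": 0},
])

```text
time: 9.25
tool_pos: [0.5578, -0.3132, 0.0669]
tool_rot: [0.0, 1.0, -0.0, 0.001]
contact_force: [-0.4, 0.9, 5.6]
gripper_width: 0.315
grasp_force: 59.6
```

Call:
apply_moves([
  {"translation": [0, 0, 0], "twist": 0, "hand": 0.6},
  {"translation": [0, 0, 0], "twist": 0, "hand": 1},
  {"translation": [0, 0, 0], "twist": 0, "hand": 1},
  {"translation": [0, 0, 0], "twist": 0, "hand": 1},
  {"translation": [0, 0, -0.2], "twist": 0, "hand": 1},
  {"translation": [0, 0, -0.4], "twist": 0, "hand": 1},
  {"translation": [0, 0, -0.4], "twist": 0, "hand": 1},
  {"translation": [0, 0, -0.2], "twist": 0, "hand": 1},
])

```text
time: 10.05
tool_pos: [0.5584, -0.314, 0.19]
tool_rot: [0.002, 1.0, -0.0, 0.002]
contact_force: [-0.3, -0.2, -0.1]
gripper_width: 0.999
grasp_force: 0.0
```

Call:
apply_moves([
  {"translation": [0, -0.4, 0], "twist": 0, "hand": 1},
  {"translation": [0, -0.4, 0], "twist": 0, "hand": 1},
  {"translation": [0, -0.4, 0], "twist": 0, "hand": 1},
  {"translation": [0, -0.4, 0], "twist": 0, "hand": 1},
  {"translation": [0, -0.4, 0], "twist": 0, "hand": 1},
  {"translation": [0, -0.4, 0], "twist": 0, "hand": 1},
  {"translation": [0, -0.4, 0], "twist": 0, "hand": 1},
  {"translation": [0, -0.4, 0], "twist": 0, "hand": 1},
])

```text
time: 10.85
tool_pos: [0.5567, 0.0086, 0.1853]
tool_rot: [0.0, 1.0, -0.0, 0.0]
contact_force: [-0.2, -0.7, 0.4]
gripper_width: 1.002
grasp_force: 0.0
```

Call:
apply_moves([
  {"translation": [0, -0.4, 0], "twist": 0, "hand": 1},
  {"translation": [0, -0.34, 0], "twist": 0, "hand": 1},
  {"translation": [0, 0, 0], "twist": 0, "hand": 1},
  {"translation": [0, 0, 0], "twist": 0, "hand": 1},
])

```text
time: 11.25
tool_pos: [0.5569, 0.0814, 0.1852]
tool_rot: [0.0, 1.0, 0.001, -0.0]
contact_force: [0.4, -0.5, 0.4]
gripper_width: 0.999
grasp_force: 0.0
```

```bash
python3 - <<'E'
from h import *
s=state();print(s['tool_pos'],s['tool_rot'])
f=grab_frame('side')
a=cv2.resize(f[170:280,260:350],None,fx=4,fy=4,interpolation=cv2.INTER_CUBIC)
b=cv2.resize(f[90:200,340:430],None,fx=4,fy=4,interpolation=cv2.INTER_CUBIC)
cv2.imwrite('pics/e5.png',np.hstack([a,b])[:,:,::-1])
c=get_calibration('side');P=np.array(c['pose'])
def proj(p):
    q=P[:3,:3].T@(np.array(p)-P[:3,3]); r=cv2.projectPoints(np.array([[q[0],-q[1],-q[2]]]),np.zeros(3),np.zeros(3),np.array(c['camera_matrix']),np.array(c['D']))[0].ravel(); return ((r-[260,170])*4).round()
x,y,z=s['tool_pos']
for dz in(-.022,.018):print([proj((x+a,y+.042*b,z+dz)) for a in (-.011,.011) for b in (-1,1)])
E
```

```text
[0.5569084  0.08141346 0.18524449] [ 2.76127384e-04  9.99999718e-01  6.87069483e-04 -1.22311135e-04]
[array([288.,  62.]), array([226., 172.]), array([252.,  50.]), array([188., 158.])]
[array([289.,  14.]), array([225., 124.]), array([252.,   2.]), array([187., 111.])]
```

View pics/e5.png

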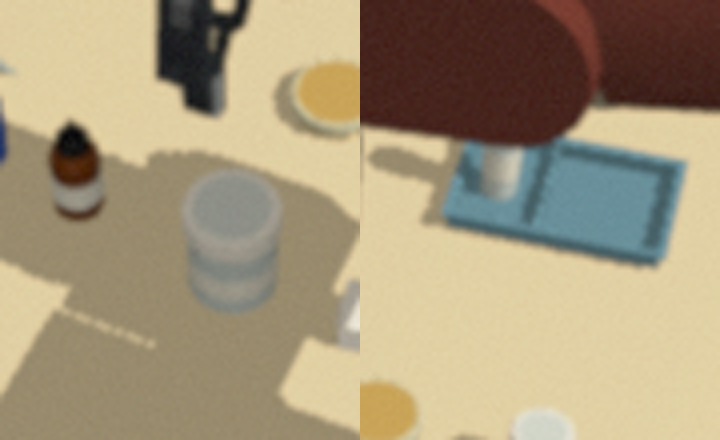

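Call:
apply_moves([
  {"translation": [0.04, 0, 0.4], "twist": 0, "hand": 1},
  {"translation": [0, 0, 0.4], "twist": 0, "hand": 1},
  {"translation": [0, 0, 0.4], "twist": 0, "hand": 1},
  {"translation": [0, 0, 0.2], "twist": 0, "hand": 1},
  {"translation": [0, 0, 0.04], "twist": 0, "hand": 1},
  {"translation": [0, 0, 0], "twist": 0, "hand": 1},
])

```text
time: 11.9
tool_pos: [0.5609, 0.08, 0.0411]
tool_rot: [0.0, 1.0, -0.001, -0.001]
contact_force: [-0.5, 0.1, 0.6]
gripper_width: 0.999
grasp_force: 0.0
```

Call:
apply_moves([
  {"translation": [0, 0, 0], "twist": 0, "hand": 0},
  {"translation": [0, 0, 0], "twist": 0, "hand": 0},
  {"translation": [0, 0, 0], "twist": 0, "hand": 0},
  {"translation": [0, 0, 0], "twist": 0, "hand": 0},
  {"translation": [0, 0, 0], "twist": 0, "hand": 0},
])

```text
time: 12.4
tool_pos: [0.5635, 0.0811, 0.0444]
tool_rot: [0.0, 1.0, 0.0, 0.003]
contact_force: [0.7, -0.1, 6.6]
gripper_width: 0.641
grasp_force: 63.1
```

Call:
apply_moves([
  {"translation": [0, 0, -0.1], "twist": 0, "hand": 0},
  {"translation": [0, 0, -0.3], "twist": 0, "hand": 0},
  {"translation": [0, 0, -0.4], "twist": 0, "hand": 0},
  {"translation": [0, 0, -0.2], "twist": 0, "hand": 0},
])

```text
time: 12.8
tool_pos: [0.5626, 0.0811, 0.1459]
tool_rot: [-0.0, 1.0, -0.0, 0.003]
contact_force: [0.9, -0.8, -0.5]
gripper_width: 0.646
grasp_force: 63.4
```

Call:
apply_moves([
  {"translation": [-0.15, 0.15, 0], "twist": 0, "hand": 0},
  {"translation": [-0.26, 0.26, 0], "twist": 0, "hand": 0},
  {"translation": [-0.26, 0.26, 0], "twist": 0, "hand": 0},
  {"translation": [-0.14, 0.4, 0], "twist": 0, "hand": 0},
  {"translation": [0, 0.4, 0], "twist": 0, "hand": 0},
  {"translation": [0, 0.4, 0], "twist": 0, "hand": 0},
  {"translation": [0, 0.4, 0], "twist": 0, "hand": 0},
  {"translation": [0, 0.4, 0], "twist": 0, "hand": 0},
])

```text
time: 13.6
tool_pos: [0.4797, -0.1875, 0.1422]
tool_rot: [0.0, 1.0, -0.0, 0.0]
contact_force: [0.5, 0.6, -0.6]
gripper_width: 0.64
grasp_force: 63.4
```

Call:
apply_moves([
  {"translation": [0, 0.4, 0], "twist": 0, "hand": 0},
  {"translation": [0, 0.4, 0], "twist": 0, "hand": 0},
  {"translation": [0, 0.4, 0], "twist": 0, "hand": 0},
  {"translation": [0, 0.2, 0], "twist": 0, "hand": 0},
  {"translation": [0, 0, 0], "twist": 0, "hand": 0},
  {"translation": [0, 0, 0], "twist": 0, "hand": 0},
])

```text
time: 14.2
tool_pos: [0.4799, -0.3252, 0.1414]
tool_rot: [-0.001, 1.0, -0.0, -0.0]
contact_force: [-1.1, 0.2, -0.1]
gripper_width: 0.642
grasp_force: 63.4
```

Call:
apply_moves([
  {"translation": [0.01, 0, 0.3], "twist": 0, "hand": 0},
  {"translation": [0, 0, 0.35], "twist": 0, "hand": 0},
  {"translation": [0, 0, 0.2], "twist": 0, "hand": 0},
  {"translation": [0, 0, 0.05], "twist": 0, "hand": 0},
  {"translation": [0, 0, 0.02], "twist": 0, "hand": 0},
  {"translation": [0, 0, 0.01], "twist": 0, "hand": 0},
  {"translation": [0, 0, 0], "twist": 0, "hand": 0},
])

```text
time: 14.9
tool_pos: [0.482, -0.3264, 0.0501]
tool_rot: [0.001, 1.0, 0.0, 0.001]
contact_force: [0.3, 0.8, 0.3]
gripper_width: 0.643
grasp_force: 63.5
```

Call:
apply_moves([
  {"translation": [0, 0, 0.01], "twist": 0, "hand": 0},
  {"translation": [0, 0, 0.01], "twist": 0, "hand": 0},
  {"translation": [0, 0, 0], "twist": 0, "hand": 0},
])

```text
time: 15.2
tool_pos: [0.4815, -0.3264, 0.0474]
tool_rot: [0.0, 1.0, -0.0, 0.001]
contact_force: [-0.4, 0.5, 4.3]
gripper_width: 0.642
grasp_force: 63.8
```

Call:
apply_moves([
  {"translation": [0, 0, 0.01], "twist": 0, "hand": 0},
  {"translation": [0, 0, 0], "twist": 0, "hand": 0.8},
  {"translation": [0, 0, 0], "twist": 0, "hand": 1},
  {"translation": [0, 0, 0], "twist": 0, "hand": 1},
  {"translation": [0, 0, 0], "twist": 0, "hand": 1},
  {"translation": [0, 0, -0.3], "twist": 0, "hand": 1},
  {"translation": [0, 0, -0.45], "twist": 0, "hand": 1},
  {"translation": [0, 0, -0.25], "twist": 0, "hand": 1},
])

```text
time: 16.0
tool_pos: [0.4819, -0.3268, 0.1487]
tool_rot: [0.001, 1.0, -0.0, 0.001]
contact_force: [1.1, 0.4, 0.0]
gripper_width: 0.995
grasp_force: 0.0
```

Call:
apply_moves([
  {"translation": [-0.06, -0.4, 0], "twist": 0, "hand": 1},
  {"translation": [-0.06, -0.4, 0], "twist": 0, "hand": 1},
  {"translation": [-0.06, -0.4, 0], "twist": 0, "hand": 1},
  {"translation": [-0.06, -0.4, 0], "twist": 0, "hand": 1},
  {"translation": [-0.06, -0.4, 0], "twist": 0, "hand": 1},
  {"translation": [-0.06, -0.4, 0], "twist": 0, "hand": 1},
  {"translation": [0, -0.16, 0], "twist": 0, "hand": 1},
  {"translation": [0, 0, 0], "twist": 0, "hand": 1},
])

```text
time: 16.8
tool_pos: [0.4447, -0.0681, 0.1452]
tool_rot: [-0.0, 1.0, 0.002, 0.0]
contact_force: [-0.5, -0.4, -0.3]
gripper_width: 0.997
grasp_force: 0.0
```

Call:
apply_moves([
  {"translation": [0, 0.01, 0.4], "twist": 0, "hand": 1},
  {"translation": [0, 0, 0.4], "twist": 0, "hand": 1},
  {"translation": [0, 0, 0.3], "twist": 0, "hand": 1},
  {"translation": [0, 0, 0.14], "twist": 0, "hand": 1},
  {"translation": [0, 0, 0], "twist": 0, "hand": 1},
  {"translation": [0, 0, 0], "twist": 0, "hand": 1},
])

```text
time: 17.4
tool_pos: [0.4454, -0.0717, 0.0217]
tool_rot: [0.0, 1.0, -0.001, 0.0]
contact_force: [0.0, -1.2, 0.8]
gripper_width: 1.0
grasp_force: 0.0
```

Call:
apply_moves([
  {"translation": [0, 0, 0], "twist": 0, "hand": 0},
  {"translation": [0, 0, 0], "twist": 0, "hand": 0},
  {"translation": [0, 0, 0], "twist": 0, "hand": 0},
  {"translation": [0, 0, 0], "twist": 0, "hand": 0},
  {"translation": [0, 0, 0], "twist": 0, "hand": 0},
  {"translation": [0, 0, 0], "twist": 0, "hand": 0},
  {"translation": [0, 0, 0], "twist": 0, "hand": 0},
])

```text
time: 18.1
tool_pos: [0.4462, -0.0712, 0.0228]
tool_rot: [0.0, 1.0, 0.0, 0.001]
contact_force: [-0.5, -0.0, 6.0]
gripper_width: 0.433
grasp_force: 59.6
```

Call:
apply_moves([
  {"translation": [0, 0, -0.1], "twist": 0, "hand": 0},
  {"translation": [0, 0, -0.3], "twist": 0, "hand": 0},
  {"translation": [0, 0, -0.4], "twist": 0, "hand": 0},
  {"translation": [0, 0, -0.2], "twist": 0, "hand": 0},
  {"translation": [0, 0, 0], "twist": 0, "hand": 0},
])

```text
time: 18.6
tool_pos: [0.4475, -0.0717, 0.1257]
tool_rot: [0.001, 1.0, -0.0, 0.004]
contact_force: [0.4, 0.0, -0.4]
gripper_width: 0.436
grasp_force: 60.1
```

Call:
apply_moves([
  {"translation": [0, -0.2, 0], "twist": 0, "hand": 0},
  {"translation": [0, -0.45, 0], "twist": 0, "hand": 0},
  {"translation": [0, -0.45, 0], "twist": 0, "hand": 0},
  {"translation": [0, -0.45, 0], "twist": 0, "hand": 0},
  {"translation": [0, -0.45, 0], "twist": 0, "hand": 0},
  {"translation": [0, -0.45, 0], "twist": 0, "hand": 0},
  {"translation": [0, -0.45, 0], "twist": 0, "hand": 0},
  {"translation": [0, -0.4, 0], "twist": 0, "hand": 0},
])

```text
time: 19.4
tool_pos: [0.4435, 0.2608, 0.1196]
tool_rot: [0.0, 1.0, 0.0, -0.001]
contact_force: [0.9, -0.1, 0.1]
gripper_width: 0.435
grasp_force: 60.2
```

Call:
apply_moves([
  {"translation": [-0.02, -0.17, 0], "twist": 0, "hand": 0},
  {"translation": [0, 0, 0], "twist": 0, "hand": 0},
  {"translation": [0, 0, 0.3], "twist": 0, "hand": 0},
  {"translation": [0, 0, 0.35], "twist": 0, "hand": 0},
  {"translation": [0, 0, 0.2], "twist": 0, "hand": 0},
  {"translation": [0, 0, 0.04], "twist": 0, "hand": 0},
  {"translation": [0, 0, 0], "twist": 0, "hand": 0},
  {"translation": [0, 0, 0], "twist": 0, "hand": 0},
])

```text
time: 20.2
tool_pos: [0.444, 0.276, 0.0336]
tool_rot: [-0.0, 1.0, -0.0, 0.001]
contact_force: [-1.1, 0.1, 0.7]
gripper_width: 0.434
grasp_force: 60.2
```

Call:
apply_moves([
  {"translation": [0, 0, 0.02], "twist": 0, "hand": 0},
  {"translation": [0, 0, 0.02], "twist": 0, "hand": 0},
  {"translation": [0, 0, 0.01], "twist": 0, "hand": 0},
  {"translation": [0, 0, 0], "twist": 0, "hand": 0},
])

```text
time: 20.6
tool_pos: [0.4431, 0.2761, 0.0275]
tool_rot: [-0.0, 1.0, -0.0, 0.0]
contact_force: [0.5, 0.2, -0.2]
gripper_width: 0.441
grasp_force: 60.2
```

Call:
apply_moves([
  {"translation": [0, 0, 0.01], "twist": 0, "hand": 0},
  {"translation": [0, 0, 0.01], "twist": 0, "hand": 0},
  {"translation": [0, 0, 0], "twist": 0, "hand": 0},
])

```text
time: 20.9
tool_pos: [0.4435, 0.2762, 0.0259]
tool_rot: [-0.0, 1.0, -0.0, 0.0]
contact_force: [0.2, -0.2, 3.0]
gripper_width: 0.435
grasp_force: 60.6
```

Call:
apply_moves([
  {"translation": [0, 0, 0.01], "twist": 0, "hand": 0},
  {"translation": [0, 0, 0], "twist": 0, "hand": 0.6},
  {"translation": [0, 0, 0], "twist": 0, "hand": 0.8},
  {"translation": [0, 0, 0], "twist": 0, "hand": 0.8},
  {"translation": [0, 0, 0], "twist": 0, "hand": 0.8},
  {"translation": [0, 0, -0.4], "twist": 0, "hand": 0.8},
  {"translation": [0, 0, -0.45], "twist": 0, "hand": 1},
  {"translation": [0, 0, -0.45], "twist": 0, "hand": 1},
])

```text
time: 21.7
tool_pos: [0.4424, 0.2758, 0.1551]
tool_rot: [0.0, 1.0, -0.0, -0.001]
contact_force: [-0.1, 0.1, 0.4]
gripper_width: 1.001
grasp_force: 0.0
```

Call:
apply_moves([
  {"translation": [0.32, 0.3, 0], "twist": 0, "hand": 1},
  {"translation": [0.32, 0.3, 0], "twist": 0, "hand": 1},
  {"translation": [0.32, 0.3, 0], "twist": 0, "hand": 1},
  {"translation": [0.32, 0.3, 0], "twist": 0, "hand": 1},
  {"translation": [0.32, 0.3, 0], "twist": 0, "hand": 1},
  {"translation": [0.32, 0.3, 0], "twist": 0, "hand": 1},
  {"translation": [0.36, 0.28, 0], "twist": 0, "hand": 1},
  {"translation": [0, 0, 0], "twist": 0, "hand": 1},
])

```text
time: 22.5
tool_pos: [0.6739, 0.0641, 0.1534]
tool_rot: [0.001, 1.0, -0.002, 0.0]
contact_force: [0.2, 1.6, 0.1]
gripper_width: 1.001
grasp_force: 0.0
```

```bash
python3 - <<'E'
from h import *
s=state();print(s['tool_pos'])
f=grab_frame('side')
a=cv2.resize(f[140:270,240:340],None,fx=4,fy=4,interpolation=cv2.INTER_CUBIC)
b=cv2.resize(f[280:390,255:365],(400,520),interpolation=cv2.INTER_CUBIC)
cv2.imwrite('pics/e6.png',np.hstack([a,b])[:,:,::-1])
E
```

```text
[0.67388814 0.06408117 0.15336455]
```

View pics/e6.png

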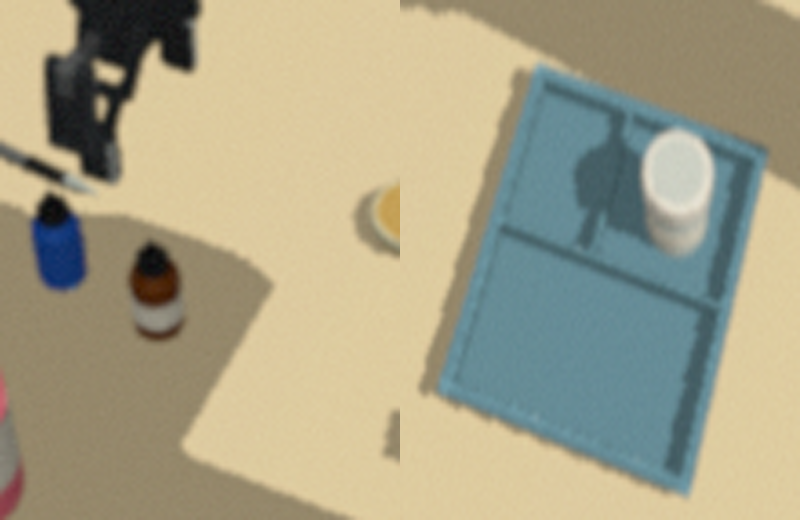

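```bash
python3 - <<'E'
from h import *
print(ray('side',[[240+159/4-.4,140+325/4-.4]],0.0)[0].round(3),ray('side',[[240+152/4-.4,140+246/4-.4]],0.078)[0].round(3))
print([ (round(r['score'],2),np.round(r['point'],3)) for r in recognise('side','dropper')[:3]])
E
```

```text
[0.674 0.071 0.   ] [0.673 0.07  0.078]
[(0.65, array([0.667, 0.077, 0.047])), (0.52, array([0.743, 0.068, 0.045]))]
```

Call:
apply_moves([
  {"translation": [0, -0.05, 0.4], "twist": 0, "hand": 1},
  {"translation": [0, 0, 0.4], "twist": 0, "hand": 1},
  {"translation": [0, 0, 0.35], "twist": 0, "hand": 1},
  {"translation": [0, 0, 0.2], "twist": 0, "hand": 1},
  {"translation": [0, 0, 0.01], "twist": 0, "hand": 1},
  {"translation": [0, 0, 0], "twist": 0, "hand": 1},
])

```text
time: 23.2
tool_pos: [0.6704, 0.074, 0.0187]
tool_rot: [-0.0, 1.0, 0.001, -0.0]
contact_force: [0.6, -0.6, 0.7]
gripper_width: 1.001
grasp_force: 0.0
```

Call:
apply_moves([
  {"translation": [0, 0, 0], "twist": 0, "hand": 0},
  {"translation": [0, 0, 0], "twist": 0, "hand": 0},
  {"translation": [0, 0, 0], "twist": 0, "hand": 0},
  {"translation": [0, 0, 0], "twist": 0, "hand": 0},
  {"translation": [0, 0, 0], "twist": 0, "hand": 0},
  {"translation": [0, 0, 0], "twist": 0, "hand": 0},
  {"translation": [0, 0, 0], "twist": 0, "hand": 0},
  {"translation": [0, 0, 0], "twist": 0, "hand": 0},
])

```text
time: 24.0
tool_pos: [0.6722, 0.0728, 0.0199]
tool_rot: [0.0, 1.0, -0.0, 0.001]
contact_force: [-0.7, -1.3, 6.2]
gripper_width: 0.344
grasp_force: 58.8
```

Call:
apply_moves([
  {"translation": [0, 0, -0.1], "twist": 0, "hand": 0},
  {"translation": [0, 0, -0.3], "twist": 0, "hand": 0},
  {"translation": [0, 0, -0.4], "twist": 0, "hand": 0},
  {"translation": [0, 0, -0.2], "twist": 0, "hand": 0},
  {"translation": [0, 0, 0], "twist": 0, "hand": 0},
])

```text
time: 24.5
tool_pos: [0.6738, 0.0731, 0.1234]
tool_rot: [-0.0, 1.0, -0.0, 0.004]
contact_force: [1.0, 0.4, -0.1]
gripper_width: 0.343
grasp_force: 59.0
```

Call:
apply_moves([
  {"translation": [-0.2, 0, 0], "twist": 0, "hand": 0},
  {"translation": [-0.4, 0, 0], "twist": 0, "hand": 0},
  {"translation": [-0.4, -0.2, 0], "twist": 0, "hand": 0},
  {"translation": [-0.3, -0.35, 0], "twist": 0, "hand": 0},
  {"translation": [-0.2, -0.42, 0], "twist": 0, "hand": 0},
  {"translation": [-0.11, -0.45, 0], "twist": 0, "hand": 0},
  {"translation": [0, -0.45, 0], "twist": 0, "hand": 0},
  {"translation": [0, -0.24, 0], "twist": 0, "hand": 0},
])

```text
time: 25.3
tool_pos: [0.5079, 0.2865, 0.1163]
tool_rot: [0.0, 1.0, 0.001, -0.001]
contact_force: [-0.0, -0.4, -0.5]
gripper_width: 0.342
grasp_force: 59.1
```

Call:
apply_moves([
  {"translation": [0, 0, 0], "twist": 0, "hand": 0},
  {"translation": [0, 0, 0.3], "twist": 0, "hand": 0},
  {"translation": [0, 0, 0.35], "twist": 0, "hand": 0},
  {"translation": [0, 0, 0.2], "twist": 0, "hand": 0},
  {"translation": [0, 0, 0.03], "twist": 0, "hand": 0},
  {"translation": [0, 0, 0], "twist": 0, "hand": 0},
  {"translation": [0, 0, 0], "twist": 0, "hand": 0},
])

```text
time: 26.0
tool_pos: [0.511, 0.284, 0.0315]
tool_rot: [-0.0, 1.0, -0.0, 0.001]
contact_force: [0.2, 0.8, 0.3]
gripper_width: 0.344
grasp_force: 59.1
```

Call:
apply_moves([
  {"translation": [0, 0, 0.03], "twist": 0, "hand": 0},
  {"translation": [0, 0, 0.02], "twist": 0, "hand": 0},
  {"translation": [0, 0, 0.01], "twist": 0, "hand": 0},
  {"translation": [0, 0, 0], "twist": 0, "hand": 0},
])

```text
time: 26.4
tool_pos: [0.5101, 0.2841, 0.0245]
tool_rot: [-0.0, 1.0, -0.0, 0.0]
contact_force: [-0.4, -0.3, -1.0]
gripper_width: 0.341
grasp_force: 59.1
```

Call:
apply_moves([
  {"translation": [0, 0, 0.01], "twist": 0, "hand": 0},
  {"translation": [0, 0, 0.01], "twist": 0, "hand": 0},
  {"translation": [0, 0, 0], "twist": 0, "hand": 0},
])

```text
time: 26.7
tool_pos: [0.5106, 0.2842, 0.023]
tool_rot: [-0.0, 1.0, -0.0, 0.0]
contact_force: [-1.0, -0.4, 2.8]
gripper_width: 0.343
grasp_force: 59.5
```

Call:
apply_moves([
  {"translation": [0, 0, 0.01], "twist": 0, "hand": 0},
  {"translation": [0, 0, 0], "twist": 0, "hand": 0.6},
  {"translation": [0, 0, 0], "twist": 0, "hand": 0.7},
  {"translation": [0, 0, 0], "twist": 0, "hand": 0.7},
  {"translation": [0, 0, 0], "twist": 0, "hand": 0.7},
  {"translation": [0, 0, -0.3], "twist": 0, "hand": 0.7},
  {"translation": [0, 0, -0.45], "twist": 0, "hand": 1},
  {"translation": [0, 0, -0.45], "twist": 0, "hand": 1},
])

```text
time: 27.5
tool_pos: [0.5091, 0.2837, 0.1415]
tool_rot: [0.0, 1.0, -0.0, -0.001]
contact_force: [0.5, -0.3, -0.3]
gripper_width: 0.992
grasp_force: 0.0
```

Call:
apply_moves([
  {"translation": [-0.12, 0.4, 0], "twist": 0, "hand": 1},
  {"translation": [-0.12, 0.4, 0], "twist": 0, "hand": 1},
  {"translation": [-0.12, 0.4, 0], "twist": 0, "hand": 1},
  {"translation": [-0.12, 0.4, 0], "twist": 0, "hand": 1},
  {"translation": [-0.15, 0.485, 0], "twist": 0, "hand": 1},
  {"translation": [0, 0, 0], "twist": -0.8, "hand": 1},
  {"translation": [0, 0, 0], "twist": -0.8, "hand": 1},
  {"translation": [0, 0, 0], "twist": -0.55, "hand": 1},
])

```text
time: 28.3
tool_pos: [0.4471, 0.0757, 0.1413]
tool_rot: [-0.0, 0.994, 0.108, 0.0]
contact_force: [-0.7, 0.9, 1.1]
gripper_width: 1.002
grasp_force: 0.0
```

Call:
apply_moves([
  {"translation": [0, 0, 0.3], "twist": 0, "hand": 1},
  {"translation": [0, 0, 0.3], "twist": 0, "hand": 1},
  {"translation": [0, 0, 0], "twist": 0, "hand": 1},
  {"translation": [0, 0, 0], "twist": 0, "hand": 1},
])

```text
time: 28.7
tool_pos: [0.4469, 0.0764, 0.0813]
tool_rot: [-0.0, 0.994, 0.107, -0.001]
contact_force: [-0.3, -0.6, 0.3]
gripper_width: 1.001
grasp_force: 0.0
```

```bash
python3 - <<'E'
from h import *
s=state();print(s['tool_pos'],s['tool_rot'])
f=grab_frame('side')
a=cv2.resize(f[180:290,310:410],None,fx=4,fy=4,interpolation=cv2.INTER_CUBIC)
b=cv2.resize(f[280:390,255:365],(400,440),interpolation=cv2.INTER_CUBIC)
cv2.imwrite('pics/e7.png',np.hstack([a,b])[:,:,::-1])
E
```

```text
[0.44687875 0.07635727 0.08128454] [-8.64172289e-05  9.94234257e-01  1.07227791e-01 -6.60077249e-04]
```

View pics/e7.png

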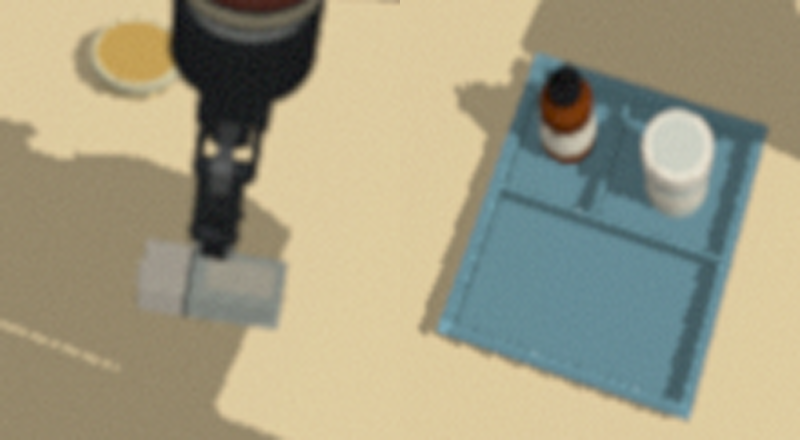

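Call:
apply_moves([
  {"translation": [0, 0, 0.4], "twist": 0, "hand": 1},
  {"translation": [0, 0, 0.2], "twist": 0, "hand": 1},
  {"translation": [0, 0, 0.12], "twist": 0, "hand": 1},
  {"translation": [0, 0, 0.09], "twist": 0, "hand": 1},
  {"translation": [0, 0, 0], "twist": 0, "hand": 1},
  {"translation": [0, 0, 0], "twist": 0, "hand": 1},
])

```text
time: 29.35
tool_pos: [0.4484, 0.0764, 0.0016]
tool_rot: [0.0, 0.994, 0.107, 0.001]
contact_force: [0.3, -0.1, 0.0]
gripper_width: 0.998
grasp_force: 0.0
```

Call:
apply_moves([
  {"translation": [0, 0, 0], "twist": 0, "hand": 0},
  {"translation": [0, 0, 0], "twist": 0, "hand": 0},
  {"translation": [0, 0, 0], "twist": 0, "hand": 0},
  {"translation": [0, 0, 0], "twist": 0, "hand": 0},
  {"translation": [0, 0, 0], "twist": 0, "hand": 0},
  {"translation": [0, 0, 0], "twist": 0, "hand": 0},
  {"translation": [0, 0, 0], "twist": 0, "hand": 0},
  {"translation": [0, 0, 0], "twist": 0, "hand": 0},
])

```text
time: 30.15
tool_pos: [0.4481, 0.0763, 0.0012]
tool_rot: [0.0, 0.994, 0.107, 0.001]
contact_force: [-0.6, 0.2, 5.5]
gripper_width: 0.373
grasp_force: 60.1
```

Call:
apply_moves([
  {"translation": [0, 0, -0.1], "twist": 0, "hand": 0},
  {"translation": [0, 0, -0.3], "twist": 0, "hand": 0},
  {"translation": [0, 0, -0.4], "twist": 0, "hand": 0},
  {"translation": [0, 0, -0.4], "twist": 0, "hand": 0},
  {"translation": [0, 0, -0.2], "twist": 0, "hand": 0},
  {"translation": [0, 0, 0], "twist": 0.35, "hand": 0},
  {"translation": [0, 0, 0], "twist": 0.4, "hand": 0},
  {"translation": [0, 0, 0], "twist": 0.3, "hand": 0},
])

```text
time: 30.95
tool_pos: [0.4469, 0.0763, 0.1405]
tool_rot: [-0.0, 0.999, 0.054, -0.0]
contact_force: [0.6, -0.6, -0.8]
gripper_width: 0.37
grasp_force: 59.7
```

Call:
apply_moves([
  {"translation": [0.03, -0.2, 0], "twist": 0, "hand": 0},
  {"translation": [0.06, -0.36, 0], "twist": 0, "hand": 0},
  {"translation": [0.06, -0.38, 0], "twist": 0, "hand": 0},
  {"translation": [0.06, -0.38, 0], "twist": 0, "hand": 0},
  {"translation": [0.06, -0.38, 0], "twist": 0, "hand": 0},
  {"translation": [0.06, -0.38, 0], "twist": 0, "hand": 0},
  {"translation": [0.06, -0.38, 0], "twist": 0, "hand": 0},
  {"translation": [0.06, -0.3, 0], "twist": 0, "hand": 0},
])

```text
time: 31.75
tool_pos: [0.4609, 0.3574, 0.1401]
tool_rot: [0.0, 0.998, 0.055, -0.0]
contact_force: [-0.2, -0.4, -1.0]
gripper_width: 0.373
grasp_force: 59.7
```

Call:
apply_moves([
  {"translation": [0, 0, 0], "twist": 0, "hand": 0},
  {"translation": [0, 0, 0], "twist": 0, "hand": 0},
])

```text
time: 31.95
tool_pos: [0.4612, 0.3555, 0.1399]
tool_rot: [0.001, 0.998, 0.055, -0.001]
contact_force: [-0.8, 0.0, -0.3]
gripper_width: 0.37
grasp_force: 59.8
```

Call:
apply_moves([
  {"translation": [0.02, 0, 0.3], "twist": 0, "hand": 0},
  {"translation": [0, 0, 0.4], "twist": 0, "hand": 0},
  {"translation": [0, 0, 0.3], "twist": 0, "hand": 0},
  {"translation": [0, 0, 0.2], "twist": 0, "hand": 0},
  {"translation": [0, 0, 0.08], "twist": 0, "hand": 0},
  {"translation": [0, 0, 0], "twist": 0, "hand": 0},
  {"translation": [0, 0, 0], "twist": 0, "hand": 0},
])

```text
time: 32.65
tool_pos: [0.4647, 0.3557, 0.0138]
tool_rot: [-0.0, 0.999, 0.055, 0.001]
contact_force: [-0.4, -0.2, -0.2]
gripper_width: 0.377
grasp_force: 59.8
```

Call:
apply_moves([
  {"translation": [0, 0, 0.03], "twist": 0, "hand": 0},
  {"translation": [0, 0, 0.02], "twist": 0, "hand": 0},
  {"translation": [0, 0, 0], "twist": 0, "hand": 0},
])

```text
time: 32.95
tool_pos: [0.464, 0.356, 0.0078]
tool_rot: [-0.0, 0.998, 0.055, 0.0]
contact_force: [-0.4, -0.2, -0.6]
gripper_width: 0.378
grasp_force: 59.8
```

Call:
apply_moves([
  {"translation": [0, 0, 0.01], "twist": 0, "hand": 0},
  {"translation": [0, 0, 0.01], "twist": 0, "hand": 0},
  {"translation": [0, 0, 0], "twist": 0, "hand": 0},
])

```text
time: 33.25
tool_pos: [0.4636, 0.3558, 0.0052]
tool_rot: [0.0, 0.998, 0.055, -0.0]
contact_force: [-0.6, 0.4, -1.3]
gripper_width: 0.37
grasp_force: 59.8
```

Call:
apply_moves([
  {"translation": [0, 0, 0.01], "twist": 0, "hand": 0},
  {"translation": [0, 0, 0], "twist": 0, "hand": 0},
  {"translation": [0, 0, 0], "twist": 0, "hand": 0},
])

```text
time: 33.55
tool_pos: [0.4638, 0.3558, 0.0044]
tool_rot: [0.0, 0.998, 0.055, -0.0]
contact_force: [-0.6, 0.0, 0.0]
gripper_width: 0.371
grasp_force: 59.8
```

Call:
apply_moves([
  {"translation": [0, 0, 0.01], "twist": 0, "hand": 0},
  {"translation": [0, 0, 0], "twist": 0, "hand": 0},
  {"translation": [0, 0, 0], "twist": 0, "hand": 0},
])

```text
time: 33.85
tool_pos: [0.4638, 0.3558, 0.0042]
tool_rot: [0.0, 0.998, 0.055, -0.0]
contact_force: [-3.0, -0.7, 5.5]
gripper_width: 0.376
grasp_force: 60.4
```

Call:
apply_moves([
  {"translation": [0, 0, 0], "twist": 0, "hand": 0.48},
  {"translation": [0, 0, 0], "twist": 0, "hand": 0.48},
  {"translation": [0, 0, 0], "twist": 0, "hand": 0.48},
  {"translation": [0, 0, -0.1], "twist": 0, "hand": 0.48},
  {"translation": [0, 0, -0.3], "twist": 0, "hand": 0.5},
  {"translation": [0, 0, -0.4], "twist": 0, "hand": 0.5},
  {"translation": [0, 0, -0.4], "twist": 0, "hand": 0.5},
  {"translation": [0, 0, -0.4], "twist": 0, "hand": 0.5},
])

```text
time: 34.65
tool_pos: [0.4637, 0.3558, 0.1657]
tool_rot: [-0.0, 0.998, 0.055, 0.0]
contact_force: [0.4, 0.1, -0.1]
gripper_width: 0.498
grasp_force: 0.0
```

Call:
apply_moves([
  {"translation": [0, 0.4, -0.2], "twist": 0, "hand": 0.5},
  {"translation": [0, 0.45, 0], "twist": 0, "hand": 0.5},
  {"translation": [0, 0.45, 0], "twist": 0, "hand": 0.5},
  {"translation": [0, 0.45, 0], "twist": 0, "hand": 0.5},
  {"translation": [0, 0.45, 0], "twist": 0, "hand": 0.5},
  {"translation": [0, 0.45, 0], "twist": 0, "hand": 0.5},
  {"translation": [0, 0.45, 0], "twist": 0, "hand": 0.5},
  {"translation": [0, 0, 0], "twist": 0, "hand": 0.5},
])

```text
time: 35.45
tool_pos: [0.4983, 0.0434, 0.1843]
tool_rot: [0.001, 0.999, 0.052, 0.001]
contact_force: [0.0, 0.5, 0.7]
gripper_width: 0.498
grasp_force: 0.0
```

```bash
python3 - <<'E'
from h import *
f=grab_frame('top'); g=grab_frame('side')
a=cv2.resize(f[195:285,145:245],(400,360),interpolation=cv2.INTER_CUBIC)
b=cv2.resize(f[180:270,405:505],(400,360),interpolation=cv2.INTER_CUBIC)
c=cv2.resize(g[280:360+20,255:365],(400,240)) 
d=cv2.resize(g[90:170,340:450],(400,240))
cv2.imwrite('pics/f.png',np.vstack([np.hstack([a,b]),np.hstack([c,d])])[:,:,::-1]); s=state();print(s['tool_pos'],s['gripper_width'])
E
```

```text
[0.49788658 0.0470457  0.18401279] 0.5010337881202088
```

View pics/f.png

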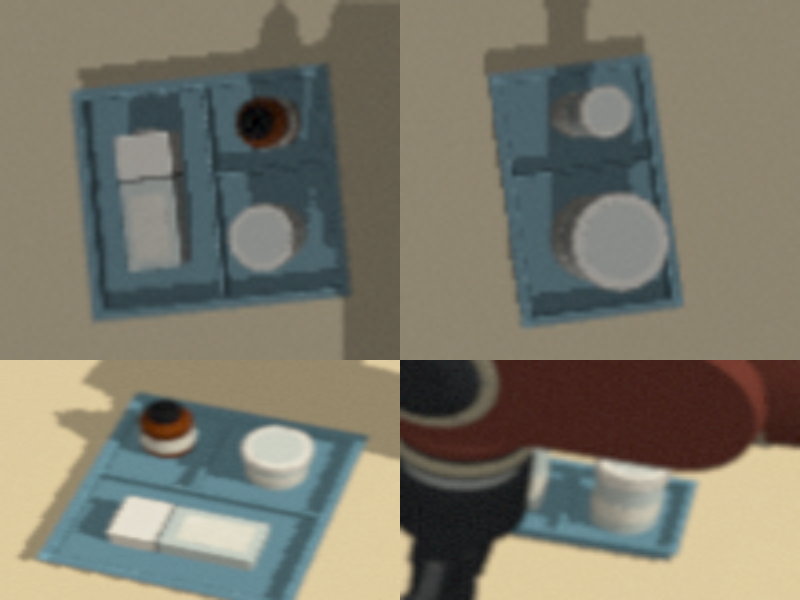

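```bash
python3 - <<'E'
from h import *
R=lambda t:np.array([[np.cos(t),np.sin(t)],[-np.sin(t),np.cos(t)]])
T2=(np.array([.511,-.322]),.135);T3=(np.array([.468,.318]),.11)
for n,ox,oy,x,y,z,T in [('jl',405,180,218,242,.075,T2),('tube',405,180,207,112,.095,T2),('box',145,195,150,200,.028,T3),('js',145,195,262,238,.053,T3),('drop',145,195,262,123,.07,T3)]:
    p=ray('top',[[ox+x/4-.4,oy+y/4-.4]],z)[0,:2]; print(n,(R(T[1])@(p-T[0])).round(3))
for n,c in [('t2',[(488,72),(648,57),(682,305),(523,326)]),('t3',[(75,92),(328,66),(350,293),(95,320)])]:
    o=(405,180) if n=='t2' else (145,195); k=400 if n=='t2' else 0
    print(n,ray('top',[[o[0]+(a-k)/4-.4,o[1]+b/4-.4] for a,b in c],.014).mean(0).round(3))
E
```

```text
jl [-0.03  0.  ]
tube [0.048 0.001]
box [0.    0.035]
js [-0.029 -0.039]
drop [ 0.04  -0.049]
t2 [ 0.511 -0.322  0.014]
t3 [0.469 0.318 0.014]
```

All within bounds and the trays are unmoved.

```bash
python3 -c "
from plant import *
print(job_done())"
```

```text
the job is handed in; nothing more can be done
None
```

Both kits are made up and handed in: all five things stand or lie in their own compartments, with positions measured in the last picture inside the limits, and the trays have not moved; `job_done()` gave no verdict.

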